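# Walnuts into the clip-lid box, lid snapped shut and held down

### The job

Tip all three walnuts out of the small pan into the storage box and stand the empty pan upright on the worktop again. Then put the lid on the box and press it down until both side clips snap over its edge and it sits fully home; finish while still holding it pressed firmly down (do not let go or back off). Leave the other things on the worktop where they are.

Things in the scene. Friction and masses are not known exactly. Their poses are not given: they have to be found in the camera images.
- pan: Small round steel pan, loose, about 0.16 kg, upright, three walnuts inside. Origin: centre of its underside; z up. Outside radius 32 mm at the base, 58 mm at the rim, 52 mm high (sides lean out 27 degrees), wall 3 mm. A straight dark bar handle, 12 mm wide and deep, points along the pan's +y: 56 to 120 mm from the axis, z 39 to 51 mm.
- pan_grip (a point): Centre of the pan's bar handle: 92 mm out along the pan's +y, 45 mm above its underside.
- walnut_0: Walnut, a ball 30 mm across, 14 g, rolls freely; origin at its centre. Starts in the pan.
- walnut_1: The second walnut, alike.
- walnut_2: The third walnut, alike.
- storage_box: Open white box, fixed. Origin: centre of its underside; z up. Outside 110 mm along its x, 140 mm along its y, 65 mm high, wall and floor 4 mm. A grey spring clip 46 mm wide stands at each y end, 80 mm out from the centre, 86 mm high; its inward barb has its tip 68 mm from the centre, underside at z 70 mm, and a lead-in slope above it that opens to 76 mm.
- lid: White lid, loose, 0.12 kg, lying right way up. Origin: centre of its lower edge; z up. Skirt 96 (x) by 126 mm (y), 18 mm deep, fits inside the box with 3 mm to spare a side, its lowest 6 mm tapered in by 3 mm; above it an edge plate 112 (x) by 144 mm (y), z 18 to 22 mm; on top a fin handle 14 mm wide (x), 70 mm long (y), z 22 to 56 mm. Fits either way round, y along the box's y.
- lid_handle_top (a point): Centre of the top of the lid's fin handle, 56 mm above the lid's origin. Lowered on the box, the lid first rests on the clips' lead-ins, its origin about 60 mm above the worktop; pressing takes about 10 N until its edge passes the barbs, then the force drops sharply; fully home the origin is 47 mm up, the edge plate on the box's rim and under both barbs.
- clip_left (a joint): Spring clip at the box's +y end: 0 at rest, grows to about 0.004 m as the lid's edge pushes it outward, springs back to about 0 once the lid is home.
- clip_right (a joint): The same for the clip at the box's -y end.
- mug: Bystander: white mug with a leaf pattern, behind the work.
- tin: Bystander: low food tin, behind the work.
- spice_jar: Bystander: spice jar with a red cap, back right.
- teaspoon: Bystander: teaspoon lying behind the work.
- pen: Bystander: marker pen, at the left.
- glass: Bystander: drinking glass, at the left, 88 mm high.
- pegs_1: Bystander: wooden peg lying at the back.

How it is judged:
By the outcome, as a careful person would: the job done as asked, in the order asked, and still so for the second after the job is handed in, while the arm keeps its last pose, push and grip.
It also fails if it takes over 72 s, if anything falls off the work surface, if the arm or the gripper's body presses on something with over 40 N, if the wrist force passes 120 N, or if a joint passes its speed limit or range.

### The arm

A 6-joint arm with a two-finger parallel gripper is mounted at the origin on a cart in front of the work surface, level with it; the furniture and walls round the work are solid. World frame = base frame: x ahead of the robot, y to its left, z up, the work surface at z = 0. Lengths are in m, angles in rad, forces in N, time in s.
With the tool pointing down it reaches from about 0.25 to 0.8 m from the base axis. Payload 8.5 kg.
Tool frame: the origin (TCP) lies midway between the tips of the shut fingers; the grasp point (between the pads) lies robot.hold_point_z behind it (robot.hold_point_z is the distance from the TCP to the grasp point, in m); z points along the fingers, y is the line along which they close (so a half turn about z gives the same grasp; the last joint's range is limited). The gripper opens to 85 mm and grips with 20 to 120 N. Pads are 22 mm wide; open, the fingers measure 114 mm over their backs; the gripper's body (76 mm by 85 mm) begins 54 mm behind the grasp point. The pads swing forward as they close: fully open they stand 13 mm farther back than shut.
Start: joints at [-1.34, 0.238, -0.013, 1.319, 0, 1.571], TCP at [0.12, -0.511, 0.231] pointing down, gripper open.
Joint ranges: [-2.66, 2.66], [-1.03, 1.9], [-1.14, 1.46], [-1.82, 2.27], [-1.45, 1.34], [-3.14, 3.14]. Speed limits (rad/s): [2.22, 2.22, 2.79, 3.14, 3.14, 3.14].

### API

Orientations are given as a rotation vector (axis times angle).
In Python, from plant import robot, viewer gives the robot as it stands.
- The arm moves only by the shell command python3 -m inch 'ROWS' [FORCE]. ROWS is JSON, a list of rows, each a list of 5 numbers: the gripper's target within -1 to 1 (fully open at 1, half-way at 0, shut at -1), then the shift along the tool's x, y, z normalised to -1 to 1, where 1 is 250 mm, then the turn about the tool's z normalised to -1 to 1, where 1 is 180 degrees. A call has 1 to 12 rows; each row is the pose to reach, as a shift and turn from the pose commanded when the call began, along the tool's axes at that moment, turning the shorter way round; what a row does not reach only later rows make up. A row lasts 1/10 s, in which the tool goes at most 50 mm and 8.59 degrees, less where a joint would pass 70% of its speed; a pose out of reach is approached as far as the arm can. A call with a number of a shift or a turn outside -1 to 1 is refused whole. A call with a gripper value outside its range is refused whole. The fingers move at their own pace and stop on an object; FORCE is the grip in N (left out, the last holds). Time passes only in rows, so rows that repeat a pose let the fingers close. It gives the time, the measured TCP pose, the force, the opening and the grip force at its end, in the units of the state.
- robot.sense(): the state, without advancing time (a new reading comes with each control period).
- viewer.snapshot(name): name is "scene" or "top"; returns the picture (400x640x3 uint8, blue, green, red); there is no depth.
- viewer.camera_info(name): a dict with "fx", "fy", "cx", "cy" (pixels), "world_from_camera" (4x4, takes a point from camera to world coordinates). Camera axes: x right, y down, z forward; pixel columns grow to the right and rows downward; lengths in m; the calibration is good to about 2 mm. A picture is of the moment at which its call begins. camera_info takes no time and is no camera call.
- robot.sign_off(): hands the job in; it is judged then, once.
The state is a dict: "clock": time; "qpos": joint angles; "qd": joint speeds; "joint_torque": joint torques, N m; "ee_pos": TCP position; "orientation": TCP orientation; "force": force on the tool from outside, world axes, zero at the start; "moment": the same for the moment, N m; "gripper_width": finger opening in m; "gripper_force": force on a finger pad.
Only numpy, scipy, OpenCV 4.12 (cv2) and the standard library are available. Lean on these libraries where they do the work, as an engineer would, in place of code of your own. Each camera call takes 0.05 s, during which the arm holds its last target. There are 200 camera calls.

## Working session

There is one attempt and no reset: what is moved stays moved. The work goes in short steps, Python scripts to look and compute and a shell command to move; the robot and the scene stay as the last step left them, time stands still between calls to the robot, and variables do not carry over. Pictures are saved under pics/ and viewed, at most 10 in all, crops included, and the job is handed in when it is done.

```bash
ls; mkdir -p pics
python3 - <<'E'
from plant import robot, viewer
import cv2
print(robot.sense(), robot.hold_point_z)
for n in("scene","top"):
    cv2.imwrite(f"pics/{n}0.png",viewer.snapshot(n)); print(viewer.camera_info(n))
E
```

```text
pics
{'clock': 0.0, 'qpos': array([-1.34001624e+00,  2.38797575e-01, -1.42853155e-02,  1.31919608e+00,
       -2.30642973e-05,  1.57080590e+00]), 'qd': array([-0.00114424, -0.00035578, -0.00015223,  0.00058505,  0.00062893,
        0.00062253]), 'joint_torque': array([ 2.79094325e-03, -5.38780975e+01,  3.46438336e+01,  1.82007963e-02,
        6.29445049e-05, -1.58328572e-06]), 'ee_pos': array([ 0.11998173, -0.51066457,  0.23065672]), 'orientation': array([-3.11924228e+00, -3.61520420e-01,  3.03995924e-04]), 'force': array([ 0.10883191, -0.26877755, -0.63507886]), 'moment': array([ 0.02141206,  0.02886964, -0.05982575]), 'gripper_force': 0.0, 'gripper_width': 0.08511469856833484} 0.0187
{'fx': 461.0774270162764, 'fy': 461.0774270162764, 'cx': 316.75359483700186, 'cy': 201.7431483513514, 'world_from_camera': array([[-0.73708819, -0.46077524,  0.49435533, -0.3015844 ],
       [-0.67578871,  0.49903199, -0.54247275,  1.02424105],
       [ 0.00325889, -0.73393001, -0.67921729,  1.29213968],
       [ 0.        ,  0.        ,  0.        ,  1.        ]])}
{'fx': 440.4512929454985, 'fy': 440.4512929454985, 'cx': 317.2730572306526, 'cy': 202.68209832717938, 'world_from_camera': array([[ 0.00965414, -0.99630784,  0.08530815,  0.44168014],
       [-0.99976524, -0.0079622 ,  0.02015136,  0.05056225],
       [-0.01939771, -0.08548267, -0.99615081,  1.37652293],
       [ 0.        ,  0.        ,  0.        ,  1.        ]])}
```

View pics/top0.png

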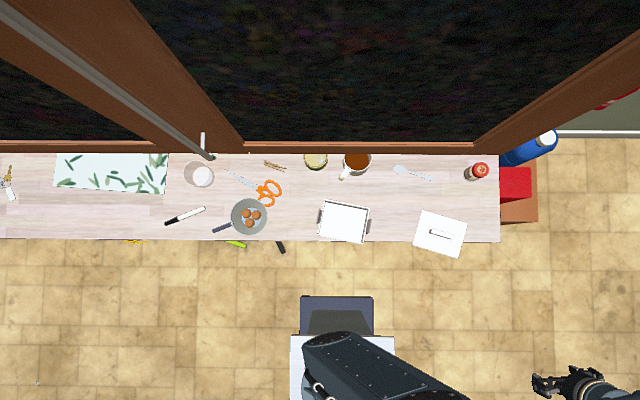

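View pics/scene0.png

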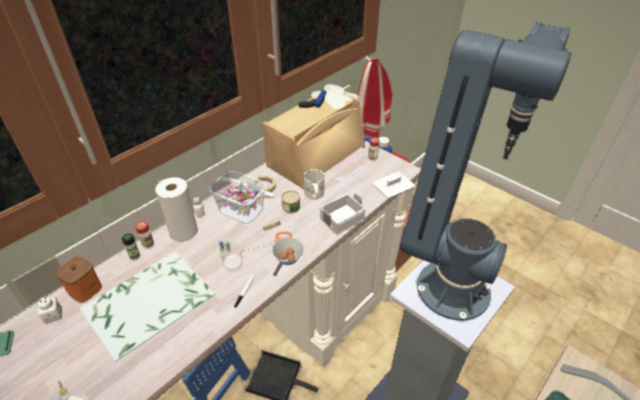

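The top view shows the pan at (249,216) with its handle end at (215,231). The box is at (343,221) with clips at its left and right ends, and the lid is at (440,234). Next I'll measure with crops and masks.

```bash
cat > h.py <<'E'
import numpy as np, cv2
from plant import robot, viewer
def ray(n,u,v,z):
    c=viewer.camera_info(n);T=c["world_from_camera"]
    d=T[:3,:3]@np.array([(u-c["cx"])/c["fx"],(v-c["cy"])/c["fy"],1]);o=T[:3,3]
    return (o+d*(z-o[2])/d[2])[:2]
def pix(n,p):
    c=viewer.camera_info(n);T=np.linalg.inv(c["world_from_camera"])
    q=T[:3,:3]@np.array(p)+T[:3,3];return np.round([c["fx"]*q[0]/q[2]+c["cx"],c["fy"]*q[1]/q[2]+c["cy"]],1)
def crop(n,im,x,y,w,h,k,out):
    cv2.imwrite(out,cv2.resize(im[y:y+h,x:x+w],None,fx=k,fy=k,interpolation=cv2.INTER_CUBIC))
def tool():
    s=robot.sense();R=cv2.Rodrigues(s["orientation"])[0];return s,R
def plan(p,yaw):  # TCP target world, world heading of tool x (rad) -> normalised shift, turn
    s,R=tool();d=R.T@(np.array(p)-s["ee_pos"])
    cur=np.arctan2(R[1,0],R[0,0]);a=(-(yaw-cur)+np.pi)%(2*np.pi)-np.pi
    print("shift",np.round(d/.25,3),"turn",round(a/np.pi,4),"curyaw",np.degrees(cur))
E
python3 - <<'E'
from h import *
im=cv2.imread("pics/top0.png")
a=im[180:270,200:300]; b=im[190:265,305:480]
A=cv2.resize(a,(400,360),interpolation=cv2.INTER_CUBIC)
B=cv2.resize(b,(700,300),interpolation=cv2.INTER_CUBIC)
cv2.imwrite("pics/c1.png",np.vstack([np.hstack([A,np.zeros((360,300,3),np.uint8)])[:290],B]))
E
```

```text
(no output)
```

View pics/c1.png

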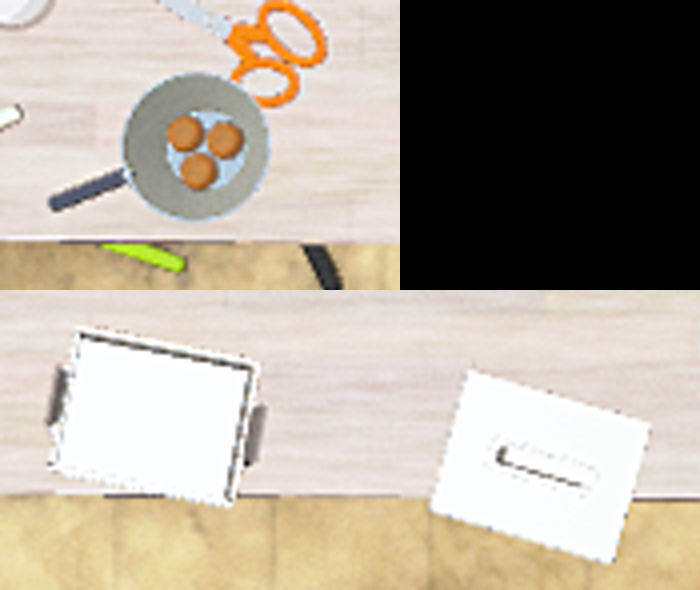

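The crop gives the pan rim centre at about (249,217), the handle end at (213,231), the box corners at about (324,200), (369,209), (363,244) and (318,235), and the lid centre at (440,234). All of these are pixel positions in the full top image.

Run:
```python
from h import *
im=cv2.imread("pics/top0.png")
f=lambda p,z:ray("top",p[0],p[1],z)
# lid & box by white mask
m=(im.min(2)>235).astype(np.uint8)
for nm,(x,y,w,h),z in(("box",(308,192,70,60),.065),("lid",(405,203,70,62),.022)):
    k=np.zeros_like(m);k[y:y+h,x:x+w]=m[y:y+h,x:x+w]
    k=cv2.morphologyEx(k,cv2.MORPH_CLOSE,np.ones((3,3)))
    c=max(cv2.findContours(k,0,1)[0],key=cv2.contourArea);P=cv2.boxPoints(cv2.minAreaRect(c))
    W=np.array([f(p,z) for p in P]);print(nm,P.round(1).tolist(),W.mean(0).round(4),[np.linalg.norm(W[i]-W[i-1]).round(4) for i in range(4)],[np.degrees(np.arctan2(*(W[i]-W[i-1])[::-1])).round(1) for i in range(4)])
C=[(324.5,200),(369.5,208.75),(363.5,244.2),(318,235)]
W=np.array([f(p,.065) for p in C]);print("box manual",W.mean(0),[np.degrees(np.arctan2(*(W[i]-W[i-1])[::-1])).round(1) for i in range(4)])
L=f((319.2,218.7),.086);R=f((369.3,228.8),.086);print("clips",L,R,(L+R)/2)
# pan
g=cv2.cvtColor(im,cv2.COLOR_BGR2HSV)
sub=im[185:248,205:290].astype(int)
dark=((sub.max(2)<120)).astype(np.uint8);dark[55:]=0;dark[:,40:]=0
n,l,s,c=cv2.connectedComponentsWithStats(dark);i=1+np.argmax(s[1:,4]);print("handle comp",s[i],c[i]+[205,185])
ys,xs=np.where(l==i);hp=np.array([f((x+205,y+185),.048) for x,y in zip(xs,ys)])
vx,vy,x0,y0=cv2.fitLine(hp.astype(np.float32),2,0,.01,.01).ravel();print("handle",hp.mean(0),np.degrees(np.arctan2(vy,vx)))
pc=f((249.2,216.7),.052);e=f((213.2,231.2),.045);d=hp.mean(0)-pc;print("pan",pc,"handle end",e,"dirdeg",np.degrees(np.arctan2(d[1],d[0])),np.linalg.norm(d),"grip",pc+.092*d/np.linalg.norm(d),np.linalg.norm(e-pc))
```

```text
box [[315.1000061035156, 239.3000030517578], [322.79998779296875, 198.1999969482422], [370.0, 207.10000610351562], [362.3999938964844, 248.10000610351562]] [0.4937 0.0013] [np.float64(0.1421), np.float64(0.1245), np.float64(0.1432), np.float64(0.1241)] [np.float64(80.0), np.float64(-10.1), np.float64(-100.2), np.float64(169.4)]
lid [[411.70001220703125, 244.3000030517578], [421.8999938964844, 209.60000610351562], [470.1000061035156, 223.8000030517578], [459.8999938964844, 258.5]] [ 0.4648 -0.3001] [np.float64(0.1511), np.float64(0.1111), np.float64(0.152), np.float64(0.1106)] [np.float64(74.1), np.float64(-16.8), np.float64(-106.1), np.float64(162.7)]
box manual [ 0.49719198 -0.00250726] [np.float64(-10.0), np.float64(-100.6), np.float64(170.4), np.float64(79.1)]
clips [0.50510916 0.07056285] [ 0.47687741 -0.07600013] [ 0.49099328 -0.00271864]
handle comp [ 8 38 18 10 62] [221.12903226 227.46774194]
handle [0.47785003 0.36770295] -67.26018
pan [0.51098351 0.2825357 ] handle end [0.46641035 0.39224609] dirdeg 111.25803633424573 0.09138538486275699 grip [0.47762719 0.36827575] 0.1184193309903886
```

```bash
python3 -c "
from h import *
plan([.4775,.368,.231],np.radians(-68.5))"
```

```text
shift [ 2.196e+00 -3.095e+00  3.000e-03] turn 0.454 curyaw 13.222221876171323
```

```bash
python3 -m inch '[[1,0.7,-1,0,0.454],[1,0.7,-1,0,0.454],[1,0.7,-1,0,0.454],[1,0.7,-1,0,0.454],[1,0.7,-1,0,0.454],[1,0.7,-1,0,0.454],[1,0.7,-1,0,0.454],[1,0.7,-1,0,0.454],[1,0.7,-1,0,0.454],[1,0.7,-1,0,0.454]]' 120; python3 -c "
from h import *
plan([.4775,.368,.231],np.radians(-68.5));print(robot.sense()['qpos'])"
```

```text
clock: 1.1
ee_pos: [0.1736, -0.2613, 0.2313]
orientation: [-2.657, 1.549, -0.053]
force: [0.3, -0.1, 0.1]
gripper_width: 0.0852
gripper_force: 0.0
shift [-1.592 -2.291  0.177] turn 0.0445 curyaw -60.49453381587238
[-1.05681495 -0.12778335 -0.41115911  1.2909913   0.07420115  3.14060379]
```

```bash
python3 -m inch '[[1,-0.8,-0.4,0,-0.5],[1,-0.8,-0.4,0,-0.5],[1,-0.8,-0.4,0,-0.5],[1,-0.8,-0.4,0,-0.5],[1,-0.8,-0.4,0,-0.5],[1,-0.8,-0.4,0,-0.5],[1,-0.8,-0.4,0,-0.5],[1,-0.8,-0.4,0,-0.5],[1,-0.8,-0.4,0,-0.5],[1,-0.8,-0.4,0,-0.5],[1,-0.8,-0.4,0,-0.5],[1,-0.8,-0.4,0,-0.5]]' 120; python3 -c "
from h import *
plan([.4775,.368,.231],np.radians(111.5));print(robot.sense()['qpos'])"
```

```text
clock: 2.3
ee_pos: [0.1615, -0.0381, 0.2393]
orientation: [-3.013, -0.798, -0.109]
force: [0.6, 0.1, -0.1]
gripper_width: 0.0851
gripper_force: 0.0
shift [ 1.895 -0.785  0.175] turn -0.4546 curyaw 29.670500594828358
[-0.33811549 -0.4544476  -0.58177629  1.39825873  0.05757244  2.28679799]
```

```bash
python3 -m inch '[[1,1,-0.6,0,-0.45],[1,1,-0.6,0,-0.45],[1,1,-0.6,0,-0.45],[1,1,-0.6,0,-0.45],[1,1,-0.6,0,-0.45],[1,1,-0.6,0,-0.45],[1,1,-0.6,0,-0.45],[1,1,-0.6,0,-0.45],[1,1,-0.6,0,-0.45],[1,1,-0.6,0,-0.45],[1,1,-0.6,0,-0.45],[1,1,-0.6,0,-0.45]]' 120; python3 -c "
from h import *
plan([.4775,.368,.15],np.radians(111.5));print(robot.sense()['qpos'],tool()[1])"
```

```text
clock: 3.5
ee_pos: [0.3046, 0.2152, 0.258]
orientation: [1.776, 2.555, 0.104]
force: [0.1, 0.8, 0.4]
gripper_width: 0.0855
gripper_force: 0.0
shift [0.325 0.828 0.497] turn -0.0059 curyaw 110.43661837772716
[ 0.6183323  -0.08990497 -0.31171452  1.27642433 -0.00388308  1.83283631] [[-0.34913151  0.93506488  0.06132585]
 [ 0.93695303  0.34728779  0.03886146]
 [ 0.01504027  0.0710272  -0.99736098]]
```

```bash
python3 -m inch '[[1,0.325,0.828,0.3,0],[1,0.325,0.828,0.3,0],[1,0.325,0.828,0.3,0],[1,0.325,0.828,0.3,0],[1,0.325,0.828,0.3,0],[1,0.325,0.828,0.3,0],[1,0.325,0.828,0.3,0],[1,0.325,0.828,0.3,0]]' 120; python3 -c "
from h import *
plan([.4775,.368,.15],np.radians(111.5));print(robot.sense()['qpos'],tool()[1])"
```

```text
clock: 4.3
ee_pos: [0.4735, 0.366, 0.1997]
orientation: [1.777, 2.555, 0.104]
force: [-0.3, -0.5, -0.3]
gripper_width: 0.085
gripper_force: 0.0
shift [-0.001  0.004  0.2  ] turn -0.0061 curyaw 110.3992984365373
[ 0.66157239  0.320861    0.01836702  1.19584133 -0.00708063  1.87661388] [[-0.34852103  0.93528298  0.06147227]
 [ 0.93717992  0.34667181  0.0388902 ]
 [ 0.01506264  0.07116463 -0.99735085]]
```

```bash
python3 -c "
from h import *
for r in ([-2.657,1.549,-.053],[-3.013,-.798,-.109],[1.776,2.555,.104]): print(cv2.Rodrigues(np.array(r))[0][:,2])"
```

```text
[ 0.06273433  0.0392708  -0.99725734]
[ 0.06168527  0.03990941 -0.99729743]
[ 0.06126852  0.03871375 -0.99737025]
```

```bash
python3 -c "
from h import *
plan([.4755,.3762,.0265],np.radians(111.5))"
```

```text
shift [ 0.025 -0.028  0.693] turn -0.0061 curyaw 110.3992984365373
```

```bash
python3 -m inch '[[-0.1,0.025,-0.028,0.2,-0.006],[-0.1,0.025,-0.028,0.3,-0.006],[-0.1,0.025,-0.028,0.4,-0.006],[-0.1,0.025,-0.028,0.4,-0.006],[-0.1,0.025,-0.028,0.4,-0.006]]' 120
python3 - <<'E'
from h import *
plan([.4755,.3762,.0265],np.radians(111.5))
t=viewer.snapshot("top");s=viewer.snapshot("scene")
a=cv2.resize(t[170:260,190:290],(400,360),interpolation=2);u,v=pix("scene",(.4755,.376,.05)).astype(int);print(u,v)
b=cv2.resize(s[v-45:v+45,u-50:u+50],(400,360),interpolation=2)
cv2.imwrite("pics/g1.png",np.hstack([a,b]))
E
```

```text
clock: 4.8
ee_pos: [0.4714, 0.3736, 0.1007]
orientation: [1.749, 2.572, 0.106]
force: [0.3, 0.4, -0.7]
gripper_width: 0.0384
gripper_force: 0.0
shift [-0.    -0.002  0.297] turn 0.0005 curyaw 111.58309226609595
276 268
```

View pics/g1.png

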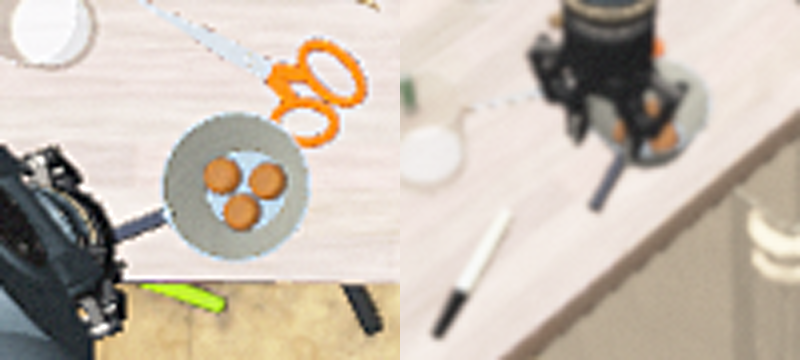

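The gripper is above the handle with its fingers either side of it, the pen is clear, and the pan is unmoved. Next I'll lower, grip and lift slightly.

```bash
python3 -m inch '[[-0.1,0,-0.002,0.15,0],[-0.1,0,-0.002,0.297,0],[-0.1,0,-0.002,0.297,0],[-0.1,0,-0.002,0.297,0],[-1,0,-0.002,0.297,0],[-1,0,-0.002,0.297,0],[-1,0,-0.002,0.297,0],[-1,0,-0.002,0.297,0],[-1,0,-0.002,0.297,0],[-1,0,-0.002,0.297,0]]' 120;  python3 -m inch '[[-1,0,0,-0.05,0],[-1,0,0,-0.1,0],[-1,0,0,-0.15,0],[-1,0,0,-0.2,0],[-1,0,0,-0.3,0],[-1,0,0,-0.4,0],[-1,0,0,-0.4,0]]' 120
python3 - <<'E'
from h import *
t=viewer.snapshot("top");s=viewer.snapshot("scene")
a=cv2.resize(t[170:260,190:290],(400,360),interpolation=2);u,v=pix("scene",(.4755,.35,.12)).astype(int)
b=cv2.resize(s[v-45:v+45,u-50:u+50],(400,360),interpolation=2)
cv2.imwrite("pics/g2.png",np.hstack([a,b]));print(robot.sense()['moment'])
E
```

```text
clock: 5.9
ee_pos: [0.4768, 0.3779, 0.0269]
orientation: [1.747, 2.573, 0.11]
force: [0.2, 3.5, 6.3]
gripper_width: 0.0096
gripper_force: 117.7
clock: 6.6
ee_pos: [0.471, 0.3738, 0.1292]
orientation: [1.747, 2.571, 0.114]
force: [1.0, 0.7, -2.1]
gripper_width: 0.0093
gripper_force: 117.4
[ 1.67644083e-01  1.95931450e-01 -1.75437522e-04]
```

View pics/g2.png

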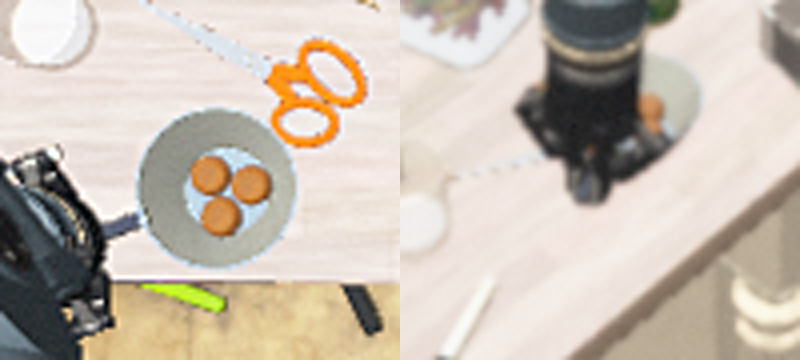

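```bash
python3 -c "
from h import *
plan([.5087,.073,.236],np.radians(79.5))"
```

```text
shift [-1.166 -0.263 -0.478] turn 0.1786 curyaw 111.64974864679529
```

```bash
python3 -m inch '[[-1,-0.03,-0.01,-0.1,0.01],[-1,-0.09,-0.02,-0.2,0.02],[-1,-0.17,-0.04,-0.3,0.03],[-1,-0.26,-0.06,-0.4,0.05],[-1,-0.36,-0.08,-0.478,0.07],[-1,-0.46,-0.1,-0.478,0.09],[-1,-0.56,-0.12,-0.478,0.11],[-1,-0.66,-0.14,-0.478,0.13],[-1,-0.75,-0.16,-0.478,0.15],[-1,-0.83,-0.18,-0.478,0.165],[-1,-0.88,-0.2,-0.478,0.178],[-1,-0.9,-0.21,-0.478,0.178]]' 120; python3 -c "
from h import *
plan([.5087,.073,.236],np.radians(79.5))"
```

```text
clock: 7.9
ee_pos: [0.4961, 0.1385, 0.2365]
orientation: [2.408, 2.001, 0.112]
force: [-0.9, -0.2, -2.4]
gripper_width: 0.0096
gripper_force: 117.5
shift [-0.248  0.098 -0.005] turn 0.0002 curyaw 79.53351324886667
```

Now I'll finish the approach, then lower the grip force in stages with a short look at each.

```bash
python3 -m inch '[[-1,-0.03,0.02,0,0],[-1,-0.09,0.04,0,0],[-1,-0.16,0.07,0,0],[-1,-0.22,0.09,0,0],[-1,-0.248,0.098,0,0],[-1,-0.248,0.098,0,0],[-1,-0.248,0.098,0,0]]' 120; python3 -c "
from h import *
print(robot.sense()['moment'])"; python3 -m inch '[[-1,0,0,0,0],[-1,0,0,0,0],[-1,0,0,0,0]]' 50; python3 -c "
from h import *
print(robot.sense()['moment'])"; python3 -m inch '[[-1,0,0,0,0],[-1,0,0,0,0],[-1,0,0,0,0],[-1,0,0,0,0]]' 20
python3 - <<'E'
from h import *
print(robot.sense()['moment'])
t=viewer.snapshot("top");s=viewer.snapshot("scene")
a=cv2.resize(t[165:255,290:390],(400,360),interpolation=2);u,v=pix("scene",(.505,.03,.18)).astype(int)
b=cv2.resize(s[v-45:v+45,u-50:u+50],(400,360),interpolation=2)
cv2.imwrite("pics/g3.png",np.hstack([a,b]))
E
```

```text
clock: 8.6
ee_pos: [0.5094, 0.0748, 0.2355]
orientation: [2.405, 2.004, 0.114]
force: [-0.6, 0.3, -2.8]
gripper_width: 0.0097
gripper_force: 117.5
[0.17766238 0.04947475 0.01232827]
clock: 8.9
ee_pos: [0.5094, 0.0747, 0.2356]
orientation: [2.404, 2.004, 0.114]
force: [-0.3, -0.5, -2.1]
gripper_width: 0.0096
gripper_force: 117.5
[ 0.10212871  0.05420342 -0.0053521 ]
clock: 9.3
ee_pos: [0.5094, 0.0743, 0.2356]
orientation: [2.405, 2.003, 0.114]
force: [0.8, 0.2, -1.5]
gripper_width: 0.0094
gripper_force: 117.5
[0.11507799 0.02780737 0.00350683]
```

View pics/g3.png

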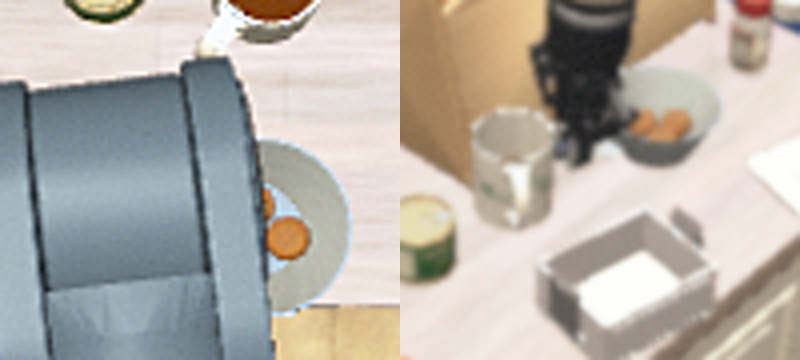

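The pan is held level over the box. The grip force stayed at 117 N, so it only eases if the fingers back off. I'll open them in tiny steps.

```bash
python3 -m inch '[[-0.77,0,0,0,0],[-0.77,0,0,0,0]]' 20;python3 -m inch '[[-0.755,0,0,0,0],[-0.755,0,0,0,0]]' 20
python3 -c "
from h import *
print(robot.sense()['moment'])"
```

```text
clock: 9.6
ee_pos: [0.5094, 0.0743, 0.2356]
orientation: [2.405, 2.003, 0.114]
force: [-0.0, 0.1, -2.5]
gripper_width: 0.0102
gripper_force: 87.0
clock: 9.8
ee_pos: [0.5094, 0.0743, 0.2356]
orientation: [2.405, 2.003, 0.114]
force: [-0.4, 0.1, -2.0]
gripper_width: 0.0106
gripper_force: 62.0
[0.13087905 0.03562426 0.00261429]
```

```bash
python3 -m inch '[[-0.742,0,0,0,0],[-0.742,0,0,0,0]]' 20;python3 -c "
from h import *
print(robot.sense()['moment'])";python3 -m inch '[[-0.733,0,0,0,0],[-0.733,0,0,0,0]]' 20
python3 -c "
from h import *
print(robot.sense()['moment'])"
```

```text
clock: 10.0
ee_pos: [0.5094, 0.0743, 0.2356]
orientation: [2.405, 2.003, 0.114]
force: [-0.2, 0.3, -2.3]
gripper_width: 0.0115
gripper_force: 41.1
[0.16226871 0.07163796 0.04106558]
clock: 10.2
ee_pos: [0.5094, 0.0743, 0.2356]
orientation: [2.405, 2.003, 0.114]
force: [-1.2, -1.0, -2.8]
gripper_width: 0.0113
gripper_force: 24.1
[ 0.14613533  0.02548396 -0.01586893]
```

```bash
cat >> h.py <<'E'
def nuts():
    s=viewer.snapshot("scene");h=cv2.cvtColor(s,cv2.COLOR_BGR2HSV)
    u,v=pix("scene",(.505,.0,.13)).astype(int)
    m=cv2.inRange(h[v-50:v+50,u-40:u+60],(5,100,60),(16,255,255))
    n,l,st,c=cv2.connectedComponentsWithStats(m)
    print("nuts",[(int(st[i,4]),(c[i]+[u-40,v-50]).round(1).tolist()) for i in range(1,n) if st[i,4]>4],"M",robot.sense()["moment"].round(3))
E
python3 -c "
from h import *
nuts()"
python3 -m inch '[[-0.729,0,0,0,0],[-0.729,0,0,0,0]]' 20;python3 -c "
from h import *
nuts()";python3 -m inch '[[-0.726,0,0,0,0],[-0.726,0,0,0,0]]' 20
python3 -c "
from h import *
nuts()"
```

```text
nuts [(272, [305.1, 159.5]), (65, [353.1, 148.3]), (77, [350.3, 173.3])] M [ 0.096  0.072 -0.018]
clock: 10.45
ee_pos: [0.5094, 0.0743, 0.2356]
orientation: [2.405, 2.003, 0.114]
force: [0.6, 0.9, -1.7]
gripper_width: 0.0115
gripper_force: 17.1
nuts [(276, [305.1, 159.5]), (63, [353.1, 148.0]), (67, [348.5, 175.8])] M [0.126 0.051 0.027]
clock: 10.7
ee_pos: [0.5094, 0.0742, 0.2356]
orientation: [2.405, 2.003, 0.114]
force: [0.5, -0.2, -2.1]
gripper_width: 0.0119
gripper_force: 12.6
nuts [(281, [305.1, 159.4]), (51, [353.6, 147.8])] M [ 0.197  0.023 -0.02 ]
```

```bash
for i in 1 2; do python3 -c "
from h import *
nuts()"; done; python3 -m inch '[[-0.726,0,0,0,0],[-0.726,0,0,0,0],[-0.726,0,0,0,0],[-0.726,0,0,0,0]]' 20;python3 - <<'E'
from h import *
nuts()
s=viewer.snapshot("scene");u,v=pix("scene",(.505,.03,.15)).astype(int)
cv2.imwrite("pics/g4.png",cv2.resize(s[v-50:v+50,u-50:u+60],None,fx=4,fy=4,interpolation=2))
E
```

```text
nuts [(283, [305.2, 159.6]), (74, [352.6, 147.8])] M [0.22  0.037 0.091]
nuts [(282, [305.1, 159.4]), (64, [353.7, 147.7])] M [ 0.09   0.095 -0.03 ]
clock: 11.25
ee_pos: [0.5094, 0.0743, 0.2356]
orientation: [2.405, 2.003, 0.114]
force: [0.2, -0.0, -1.9]
gripper_width: 0.0118
gripper_force: 13.3
nuts [(286, [305.3, 159.4]), (73, [352.7, 148.0])] M [0.04  0.083 0.001]
```

View pics/g4.png

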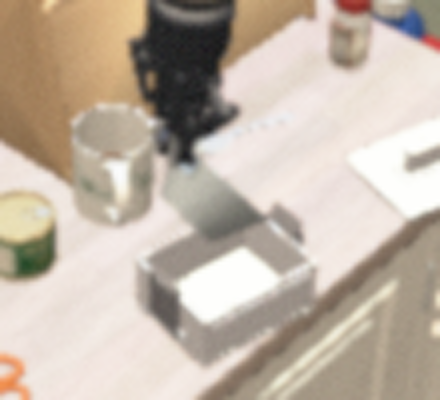

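The pan has swung well nose-down (its underside is at about (210,200)) and the box is still empty. I'll ease the grip a touch more.

```bash
python3 -m inch '[[-0.724,0,0,0,0],[-0.724,0,0,0,0],[-0.724,0,0,0,0]]' 20;python3 -c "
from h import *
nuts()";python3 -m inch '[[-0.722,0,0,0,0],[-0.722,0,0,0,0],[-0.722,0,0,0,0]]' 20
python3 -c "
from h import *
nuts()"
```

```text
clock: 11.65
ee_pos: [0.5094, 0.0743, 0.2356]
orientation: [2.405, 2.003, 0.114]
force: [-0.2, -0.7, -3.0]
gripper_width: 0.012
gripper_force: 9.4
nuts [(280, [305.1, 159.2]), (37, [357.2, 145.1]), (26, [347.7, 151.9])] M [0.049 0.061 0.024]
clock: 12.0
ee_pos: [0.5094, 0.0743, 0.2356]
orientation: [2.405, 2.003, 0.114]
force: [1.0, -0.1, -3.1]
gripper_width: 0.0118
gripper_force: 5.8
nuts [(284, [305.2, 158.9]), (64, [353.6, 147.5])] M [ 0.104  0.05  -0.031]
```

Run:
```python
from h import *
s,R=tool();g=s["ee_pos"]-.0187*R[:,2];yd=np.array([np.cos(np.radians(79.5)),np.sin(np.radians(79.5)),0]);xd=np.array([yd[1],-yd[0],0]);z=np.array([0,0,1.])
u0,v0=pix("scene",(.505,.03,.15)).astype(int)-50
for th in (30,45,55,65,75):
    t=np.radians(th)
    f=lambda x,y,zz:(np.round((pix("scene",g+xd*x+yd*((y-.1)*np.cos(t)-(zz-.045)*np.sin(t))+z*((y-.1)*np.sin(t)+(zz-.045)*np.cos(t)))-[u0,v0])*4)).astype(int).tolist()
    print(th,"rim nose",f(0,-.058,.052),"+x",f(.058,0,.052),"-x",f(-.058,0,.052),"back",f(0,.058,.052),"base nose",f(0,-.032,0),"base c",f(0,0,0),"base back",f(0,.032,0))
im=viewer.snapshot("scene");old=cv2.imread("pics/g4.png")
a=im[v0:v0+100,u0:u0+110];b=cv2.resize(old,(110,100),interpolation=cv2.INTER_AREA)
d=(cv2.absdiff(a,b).max(2)>35);ys,xs=np.where(d);print(d.sum(),(xs.min()*4,xs.max()*4,ys.min()*4,ys.max()*4) if d.any() else 0)
cv2.imwrite("pics/g5.png",cv2.resize(a[20:80],None,fx=7,fy=7,interpolation=2))
```

```text
30 rim nose [287, 140] +x [208, 105] -x [289, 170] back [206, 133] base nose [246, 186] base c [223, 185] base back [201, 184]
45 rim nose [266, 177] +x [195, 129] -x [275, 194] back [201, 144] base nose [220, 215] base c [202, 206] base back [183, 198]
55 rim nose [248, 200] +x [184, 144] -x [264, 210] back [196, 151] base nose [200, 232] base c [186, 219] base back [171, 206]
65 rim nose [228, 222] +x [172, 158] -x [251, 224] back [191, 157] base nose [180, 246] base c [170, 228] base back [159, 211]
75 rim nose [207, 241] +x [158, 170] -x [237, 237] back [186, 163] base nose [160, 257] base c [153, 236] base back [146, 214]
179 (np.int64(148), np.int64(268), np.int64(152), np.int64(248))
```

View pics/g5.png

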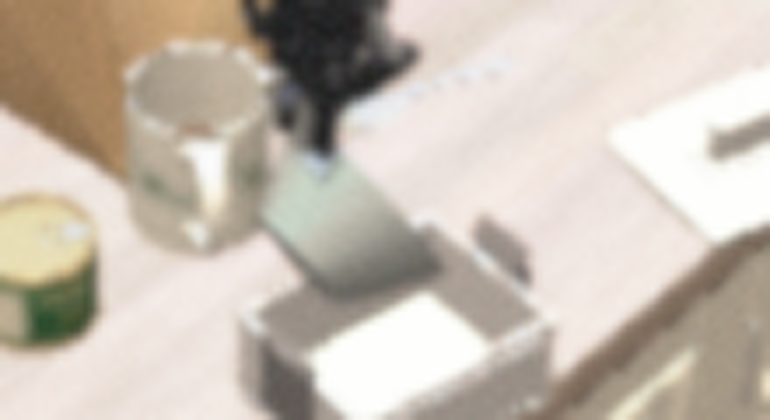

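The nose is at about 66°, just past the wall's 63° roll-off angle, and the walnuts are still in the pan. I'll grip firmly, shift a little toward the far end, then draw the pan back briskly so they roll out.

```bash
python3 -m inch '[[-0.77,0,0,0,0],[-0.77,0,0,0,0],[-0.77,-0.03,0,0,0],[-0.77,-0.07,0,0,0],[-0.77,-0.1,0,0,0],[-0.77,-0.1,0,0,0]]' 100;python3 -c "
from h import *
nuts()";python3 -m inch '[[-0.77,0.2,0,0,0],[-0.77,0.32,0,0,0],[-0.77,0.32,0,0,0],[-0.77,0.32,0,0,0]]' 100
python3 - <<'E'
from h import *
nuts()
im=viewer.snapshot("scene");u0,v0=pix("scene",(.505,.03,.15)).astype(int)-50
h=cv2.cvtColor(im,cv2.COLOR_BGR2HSV);u,v=pix("scene",(.495,0,.02));print(u,v)
m=cv2.inRange(h,(3,90,50),(18,255,255))[int(v)-25:int(v)+25,int(u)-35:int(u)+35];print("orange px in box",m.sum()//255)
E
```

```text
clock: 12.7
ee_pos: [0.5046, 0.0485, 0.2343]
orientation: [2.406, 2.001, 0.113]
force: [-0.4, 0.1, -2.6]
gripper_width: 0.011
gripper_force: 56.3
nuts [(258, [304.7, 159.9]), (41, [356.7, 145.9]), (6, [311.8, 157.0]), (20, [324.0, 167.3])] M [ 0.011  0.061 -0.023]
clock: 13.15
ee_pos: [0.5192, 0.1289, 0.2381]
orientation: [2.404, 2.005, 0.113]
force: [-0.4, -0.7, -2.4]
gripper_width: 0.0109
gripper_force: 56.3
nuts [(175, [303.0, 158.9]), (131, [344.6, 153.7])] M [-0.004  0.072  0.021]
342.4 215.9
orange px in box 0
```

Run:
```python
from h import *
old=cv2.imread("pics/top0.png");t=viewer.snapshot("top");s=viewer.snapshot("scene")
print("nut hsv",cv2.cvtColor(old,cv2.COLOR_BGR2HSV)[[213,215,222],[246,256,249]].tolist())
for n,im in(("top",t),("scene",s)):
    h=cv2.cvtColor(im,cv2.COLOR_BGR2HSV);m=cv2.inRange(h,(6,110,90),(14,210,210));k,l,st,c=cv2.connectedComponentsWithStats(m)
    print(n,[(int(st[i,4]),c[i].round().tolist()) for i in range(1,k) if 8<st[i,4]<200 and (n=="scene" or 150<c[i][1]<260)])
u,v=(pix("scene",(.505,.06,.15))).astype(int)
a=s[v-40:v+40,u-60:u+50];b=t[170:255,280:390]
cv2.imwrite("pics/g6.png",np.vstack([cv2.resize(a,(440,320),interpolation=2),cv2.resize(b,(440,280),interpolation=2)[:280]]))
```

```text
nut hsv [[15, 154, 204], [15, 153, 203], [15, 151, 203]]
top [(18, [236.0, 153.0]), (9, [367.0, 158.0]), (10, [333.0, 232.0])]
scene [(15, [363.0, 130.0]), (12, [140.0, 222.0]), (10, [148.0, 239.0])]
```

View pics/g6.png

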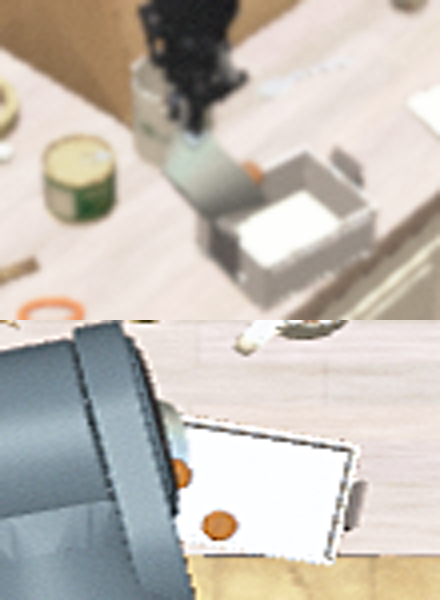

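One walnut is in the box (top crop (220,525)) and a second is at the pan's lip (180,470). I'll ease back over the box with an abrupt stop to throw out the rest.

```bash
cat >> h.py <<'E'
def topnuts():
    t=viewer.snapshot("top");h=cv2.cvtColor(t,cv2.COLOR_BGR2HSV);m=cv2.inRange(h,(11,110,90),(18,220,230));m[:150]=0;m[242:]=0
    k,l,st,c=cv2.connectedComponentsWithStats(m)
    for i in range(1,k):
        if st[i,4]>8 and 200<c[i][0]<500:
            w=ray("top",*c[i],.02)-np.array([.495,-.001]);y=np.array([.182,.983]);print("nut",st[i,4],c[i].round(1),"box xy mm",np.round([1000*(w@[.983,-.182]),1000*(w@y)]))
    print(robot.sense()["force"].round(1),robot.sense()["moment"].round(3))
E
python3 -c "
from h import *
topnuts()"
python3 -m inch '[[-0.77,-0.03,0,0,0],[-0.77,-0.08,0,0,0],[-0.77,-0.15,0,0,0],[-0.77,-0.24,0,0,0],[-0.77,-0.36,0,0,0],[-0.77,-0.36,0,0,0],[-0.77,-0.36,0,0,0]]' 100
python3 -c "
from h import *
topnuts()"
python3 -m inch '[[-0.77,0.2,0,0,0],[-0.77,0.36,0,0,0],[-0.77,0.36,0,0,0],[-0.77,0.36,0,0,0],[-0.77,0.36,0,0,0]]' 100
python3 -c "
from h import *
topnuts()"
```

```text
nut 13 [256.2 150.5] box xy mm [172. 308.]
nut 128 [289.1 151.3] box xy mm [189. 206.]
nut 20 [332.9 150.5] box xy mm [217.  73.]
nut 33 [356. 151.] box xy mm [229.   2.]
nut 30 [373.6 150.6] box xy mm [241. -52.]
nut 17 [388.1 150.7] box xy mm [249. -96.]
nut 66 [411.7 150.7] box xy mm [ 262. -168.]
nut 58 [443.8 151. ] box xy mm [ 280. -266.]
nut 14 [464.8 150.9] box xy mm [ 293. -329.]
nut 17 [478.6 150.9] box xy mm [ 300. -371.]
nut 17 [491.7 151.2] box xy mm [ 307. -411.]
nut 29 [232. 153.] box xy mm [150. 381.]
nut 9 [359.1 156.4] box xy mm [214. -11.]
nut 12 [354.8 160.5] box xy mm [199.  -0.]
nut 45 [326.3 220.1] box xy mm [-0. 51.]
nut 54 [336.1 232.3] box xy mm [-31.  15.]
[-0.6 -0.4 -2.3] [-0.015  0.126  0.017]
clock: 14.1
ee_pos: [0.5029, 0.0386, 0.234]
orientation: [2.407, 2.0, 0.114]
force: [-0.3, 0.4, -2.3]
gripper_width: 0.0108
gripper_force: 56.4
nut 11 [219.4 150.2] box xy mm [151. 422.]
nut 22 [256.4 150.5] box xy mm [172. 308.]
nut 91 [279.9 151.6] box xy mm [183. 235.]
nut 11 [310.3 150.5] box xy mm [204. 142.]
nut 29 [323.9 150.6] box xy mm [212. 100.]
nut 16 [3
[... 724 characters left out ...]
 mm [208. 123.]
nut 12 [323.6 150.9] box xy mm [210. 101.]
nut 9 [332.8 150.6] box xy mm [217.  73.]
nut 30 [346.3 150.8] box xy mm [224.  31.]
nut 70 [374.5 150.7] box xy mm [241. -55.]
nut 131 [429.  150.9] box xy mm [ 272. -221.]
nut 13 [465.5 150.8] box xy mm [ 293. -332.]
nut 23 [477.3 150.9] box xy mm [ 300. -367.]
nut 9 [492.4 151.1] box xy mm [ 308. -413.]
nut 29 [232. 153.] box xy mm [150. 381.]
nut 41 [270. 153.] box xy mm [172. 264.]
nut 9 [347.3 156.1] box xy mm [208.  25.]
nut 47 [360.2 160.6] box xy mm [202. -17.]
nut 58 [360.3 216.5] box xy mm [ 31. -49.]
nut 50 [340.9 218.2] box xy mm [14.  8.]
nut 53 [340.9 232.8] box xy mm [-30.   0.]
[-0.8 -0.1 -1.7] [-0.03   0.05   0.039]
```

All three walnuts are in the box. Next I'll set the pan down by landing its nose and then following the arc back to flat.

```bash
python3 -c "
from h import *
plan([.479,.234,.238],np.radians(79.5));plan([.479,.234,.150],np.radians(79.5))
s,R=tool();print(R)
# arc offsets (tool frame, units) from the approach pose, pivot at base nose
for th in (67,60,52,44,36,28,20,12,5,0):
    t=np.radians(th);h=.132*np.sin(t)+.045*np.cos(t);r=.132*np.cos(t)-.045*np.sin(t)
    g=np.array([.5002,.3533,0])+(r-.132)*np.array([.182,.983,0]);g[2]=h;p=g+.0187*R[:,2]
    print(th,np.round(R.T@(p-np.array([.479,.234,.150]))/.25,3))"
```

```text
shift [ 0.388 -0.235  0.008] turn 0.0008 curyaw 79.64647086529367
shift [ 0.371 -0.253  0.359] turn 0.0008 curyaw 79.64647086529367
[[ 0.1795011   0.98182701  0.06160416]
 [ 0.98251204 -0.18207236  0.03898398]
 [ 0.04949194  0.05352916 -0.99733905]]
67 [-0.005 -0.006  0.118]
60 [ 0.062 -0.006  0.13 ]
52 [ 0.136 -0.007  0.154]
44 [ 0.206 -0.009  0.189]
36 [ 0.271 -0.011  0.232]
28 [ 0.328 -0.014  0.284]
20 [ 0.378 -0.017  0.344]
12 [ 0.42 -0.02  0.41]
5 [ 0.448 -0.024  0.471]
0 [ 0.463 -0.026  0.518]
```

```bash
python3 -m inch '[[-0.77,0.08,-0.05,0,0],[-0.77,0.2,-0.12,0,0],[-0.77,0.32,-0.19,0,0],[-0.77,0.388,-0.235,0.01,0],[-0.77,0.388,-0.235,0.01,0],[-0.77,0.371,-0.253,0.2,0],[-0.77,0.371,-0.253,0.3,0],[-0.77,0.371,-0.253,0.359,0],[-0.77,0.371,-0.253,0.359,0],[-0.735,0.371,-0.253,0.359,0],[-0.735,0.371,-0.253,0.359,0]]' 100
python3 -c "
from h import *
topnuts()" | tail -1
python3 -m inch '[[-0.735,-0.005,-0.006,0.06,0],[-0.735,-0.005,-0.006,0.11,0],[-0.735,-0.005,-0.006,0.125,0],[-0.735,0.03,-0.006,0.13,0],[-0.735,0.06,-0.006,0.135,0],[-0.735,0.1,-0.006,0.145,0],[-0.735,0.136,-0.007,0.157,0],[-0.735,0.136,-0.007,0.157,0]]' 20
python3 -c "
from h import *
s=robot.sense();print(s['force'],s['moment'])"
```

```text
clock: 15.8
ee_pos: [0.4802, 0.2342, 0.1513]
orientation: [2.405, 2.002, 0.117]
force: [-0.2, -0.4, -0.9]
gripper_width: 0.0113
gripper_force: 31.7
[-0.7  0.1 -2.1] [0.056 0.052 0.007]
clock: 16.65
ee_pos: [0.4868, 0.2713, 0.1125]
orientation: [2.404, 2.005, 0.116]
force: [1.2, 0.6, 4.1]
gripper_width: 0.0115
gripper_force: 30.6
[1.17029555 0.63617301 4.08662397] [-0.11956706 -0.21884167  0.01878872]
```

```bash
python3 -m inch '[[-0.735,0.035,-0.001,0.016,0],[-0.735,0.07,-0.002,0.034,0],[-0.735,0.1,-0.003,0.055,0],[-0.735,0.135,-0.004,0.078,0],[-0.735,0.165,-0.005,0.104,0],[-0.735,0.192,-0.007,0.13,0],[-0.735,0.192,-0.007,0.13,0]]' 20
python3 - <<'E'
from h import *
s=robot.sense();print(s['force'],s['moment'])
E
python3 -m inch '[[-0.735,0.025,0,0.03,0],[-0.735,0.05,-0.003,0.06,0],[-0.735,0.07,-0.004,0.09,0],[-0.735,0.092,-0.006,0.126,0],[-0.735,0.106,-0.008,0.155,0],[-0.735,0.12,-0.01,0.187,0],[-0.735,0.128,-0.011,0.21,0],[-0.735,0.133,-0.012,0.22,0],[-0.735,0.133,-0.012,0.22,0]]' 20
python3 - <<'E'
from h import *
s=robot.sense();print(s['force'],s['moment'])
E
```

```text
clock: 17.35
ee_pos: [0.4951, 0.3195, 0.0814]
orientation: [2.404, 2.005, 0.114]
force: [2.4, 1.7, 3.6]
gripper_width: 0.0115
gripper_force: 29.3
[2.4312046  1.73563385 3.58559997] [-0.18201868 -0.75492027  0.26333535]
clock: 18.25
ee_pos: [0.5012, 0.3537, 0.0285]
orientation: [2.405, 2.003, 0.112]
force: [2.3, -0.8, 1.6]
gripper_width: 0.0116
gripper_force: 28.0
[ 2.33505312 -0.83120205  1.57514572] [-0.50457013 -0.30943927  0.21070732]
```

```bash
python3 -m inch '[[-0.735,0,0,0.005,0],[-0.735,0,0,0.01,0],[-0.735,0,0,0.012,0]]' 20; python3 -m inch '[[-0.72,0,0,0.012,0],[-0.7,0,0,0.012,0],[-0.65,0,0,0.012,0],[-0.4,0,0,0.012,0],[-0.2,0,0,0.012,0],[-0.2,0,0,0.012,0]]' 20; python3 -m inch '[[-0.2,0,0,-0.1,0],[-0.2,0,0,-0.25,0],[-0.2,0,0,-0.4,0],[-0.2,0,0,-0.55,0],[-0.2,0,0,-0.7,0],[-0.2,0,0,-0.7,0]]' 20;  python3 -m inch '[[-0.2,-0.2,0.1,0,0],[-0.2,-0.4,0.2,0,0],[-0.2,-0.6,0.3,0,0],[-0.2,-0.8,0.3,0,0],[-0.2,-1,0.4,0,0],[-0.2,-1,0.4,0,0],[-0.2,-1,0.4,0,0]]' 20
python3 - <<'E'
from h import *
t=viewer.snapshot("top");s=viewer.snapshot("scene");cv2.imwrite("pics/t7.png",t);cv2.imwrite("pics/s7.png",s)
for nm,p in(("rimc",(.482,.255,.052)),("base",(.482,.255,0))): print(nm,pix("top",p),pix("scene",p))
# pan interior colour vs. worktop: low-brightness low-sat region
g=cv2.cvtColor(t,cv2.COLOR_BGR2HSV);o=cv2.imread("pics/top0.png");print(cv2.cvtColor(o,cv2.COLOR_BGR2HSV)[[205,228,216],[240,258,235]].tolist())
m=cv2.inRange(g,(20,10,120),(60,60,185));m[:180]=0;m[245:]=0;m[:,:200]=0;m[:,300:]=0
k,l,st,c=cv2.connectedComponentsWithStats(cv2.morphologyEx(m,cv2.MORPH_CLOSE,np.ones((5,5))));i=1+np.argmax(st[1:,4]);print(st[i],c[i])
E
```

```text
clock: 18.55
ee_pos: [0.502, 0.3543, 0.0264]
orientation: [2.405, 2.003, 0.116]
force: [2.4, 0.9, 3.9]
gripper_width: 0.0116
gripper_force: 28.0
clock: 19.15
ee_pos: [0.5017, 0.354, 0.0229]
orientation: [2.405, 2.003, 0.113]
force: [-0.4, -0.1, 0.5]
gripper_width: 0.0344
gripper_force: 0.0
clock: 19.75
ee_pos: [0.4928, 0.3485, 0.2032]
orientation: [2.404, 2.003, 0.127]
force: [0.4, -0.1, 0.2]
gripper_width: 0.0342
gripper_force: 0.0
clock: 20.45
ee_pos: [0.5446, 0.0805, 0.1899]
orientation: [2.409, 1.998, 0.113]
force: [0.2, 0.6, -1.0]
gripper_width: 0.034
gripper_force: 0.0
rimc [258.1 226.4] [299.5 248. ]
base [260.6 226.9] [299.8 257.5]
[[19, 14, 141], [27, 16, 171], [38, 20, 142]]
[242 208  36  37 678] [258.36283186 225.4660767 ]
```

The pan is upright: its rim blob is 36×37 px at (258,225), where I predicted it. The tool took on a 4° lean when joint 6 hit its upper limit at the start. Before handling the lid I'll undo that with the mirror move at the lower limit.

```bash
python3 -m inch '[[0.2,-0.7,0,-0.15,-0.55],[0.2,-0.7,0,-0.15,-0.55],[0.2,-0.7,0,-0.15,-0.55],[0.2,-0.7,0,-0.15,-0.55],[0.2,-0.7,0,-0.15,-0.55],[0.2,-0.7,0,-0.15,-0.55],[0.2,-0.7,0,-0.15,-0.55],[0.2,-0.7,0,-0.15,-0.55],[0.2,-0.7,0,-0.15,-0.55],[0.2,-0.7,0,-0.15,-0.55],[0.2,-0.7,0,-0.15,-0.55],[0.2,-0.7,0,-0.15,-0.55]]'; python3 -c "
from h import *
plan([.1736,-.2613,.231],np.radians(-58));print(robot.sense()['qpos'],tool()[1][:,2])"
```

```text
clock: 21.75
ee_pos: [0.5109, -0.0884, 0.2189]
orientation: [0.025, 3.08, 0.062]
force: [-0.2, 0.8, -0.1]
gripper_width: 0.0514
gripper_force: 0.0
shift [ 1.331 -0.71  -0.159] turn -0.6834 curyaw 178.9825642366512
[-0.20168085  0.19177528 -0.10900078  1.21761886  0.05124996 -0.1838227 ] [ 0.06151013  0.03971093 -0.99731617]
```

```bash
python3 -m inch '[[0.2,1,-0.5,-0.05,-0.55],[0.2,1,-0.5,-0.05,-0.55],[0.2,1,-0.5,-0.05,-0.55],[0.2,1,-0.5,-0.05,-0.55],[0.2,1,-0.5,-0.05,-0.55],[0.2,1,-0.5,-0.05,-0.55],[0.2,1,-0.5,-0.05,-0.55],[0.2,1,-0.5,-0.05,-0.55],[0.2,1,-0.5,-0.05,-0.55],[0.2,1,-0.5,-0.05,-0.55],[0.2,1,-0.5,-0.05,-0.55],[0.2,1,-0.5,-0.05,-0.55]]'; python3 -c "
from h import *
plan([.1736,-.2613,.231],np.radians(-58));print(robot.sense()['qpos'],tool()[1][:,2])"
```

```text
clock: 22.95
ee_pos: [0.2581, -0.208, 0.2112]
orientation: [-2.293, 2.043, -0.031]
force: [0.0, 0.6, -0.0]
gripper_width: 0.0514
gripper_force: 0.0
shift [ 0.17   0.354 -0.108] turn -0.1407 curyaw -83.3321871244005
[-0.74420256 -0.10401821 -0.44376186  1.2122643   0.07112909 -2.42964   ] [ 0.0619267   0.03958642 -0.99729534]
```

```bash
python3 -m inch '[[0.2,0.17,0.354,-0.1,-0.216],[0.2,0.17,0.354,-0.1,-0.216],[0.2,0.17,0.354,-0.1,-0.216],[0.2,0.17,0.354,-0.1,-0.216],[0.2,0.17,0.354,-0.1,-0.216],[0.2,0.17,0.354,-0.1,-0.216],[0.2,0.17,0.354,-0.1,-0.216],[0.2,0.17,0.354,-0.1,-0.216]]'; python3 -c "
from h import *
plan([.1736,-.2613,.231],np.radians(-58));print(robot.sense()['qpos'],tool()[1][:,2])"
```

```text
clock: 23.75
ee_pos: [0.2168, -0.221, 0.229]
orientation: [-2.856, 1.254, -0.041]
force: [1.1, -0.7, 0.4]
gripper_width: 0.0513
gripper_force: 0.0
shift [ 0.002  0.236 -0.016] turn 0.0588 curyaw -47.416206887044716
[-0.82616873 -0.14851505 -0.43207974  1.27201005  0.03137821 -3.14019193] [ 0.03338004  0.01007435 -0.99939196]
```

```bash
python3 -c "
from h import *
plan([.105,-.30,.231],np.radians(-62))"
```

```text
shift [-0.07   0.542 -0.026] turn 0.081 curyaw -47.416206887044716
```

```bash
python3 -m inch '[[0.2,-0.07,0.15,-0.02,0.02],[0.2,-0.07,0.3,-0.02,0.04],[0.2,-0.07,0.45,-0.02,0.06],[0.2,-0.07,0.54,-0.02,0.08],[0.2,-0.07,0.54,-0.02,0.08],[0.2,-0.07,0.54,-0.02,0.08],[0.2,-0.07,0.54,-0.02,0.08]]'; python3 -c "
from h import *
plan([.105,-.30,.231],np.radians(-62));print(robot.sense()['qpos'],tool()[1][:,2])"
```

```text
clock: 24.45
ee_pos: [0.14, -0.2824, 0.2294]
orientation: [2.666, -1.661, 0.01]
force: [0.1, -0.2, 0.2]
gripper_width: 0.0513
gripper_force: 0.0
shift [ 0.002  0.157 -0.007] turn -0.0103 curyaw -63.85279388690997
[-1.11333235e+00 -1.30876829e-01 -4.16388463e-01  1.27937596e+00
  2.78362160e-03 -3.14048353e+00] [ 0.0051071  -0.00407167 -0.99997867]
```

The lean is now 0.4°, so the tool is vertical again. Next I'll go above the lid.

```bash
python3 -c "
from h import *
plan([.4648,-.3005,.15],np.radians(-106.5))"
```

```text
shift [ 0.636 -1.134  0.325] turn 0.2369 curyaw -63.85279388690997
```

```bash
python3 -m inch '[[0.2,0.05,-0.1,0,0.05],[0.2,0.15,-0.3,0,0.1],[0.2,0.25,-0.5,0,0.15],[0.2,0.35,-0.7,0,0.2],[0.2,0.45,-0.85,0,0.237],[0.2,0.55,-1,0,0.237],[0.2,0.636,-1,0,0.237],[0.2,0.636,-1,0,0.237],[0.2,0.636,-1,0,0.237],[0.2,0.636,-1,0,0.237],[0.2,0.636,-1,0,0.237]]'; python3 -c "
from h import *
plan([.4648,-.3005,.15],np.radians(-106.5));plan([.4648,-.3005,.028],np.radians(-106.5));print(robot.sense()['qpos'],tool()[1][:,2])"
```

```text
clock: 25.55
ee_pos: [0.4334, -0.3148, 0.2317]
orientation: [-1.878, 2.517, -0.011]
force: [0.3, -0.1, 0.2]
gripper_width: 0.0513
gripper_force: 0.0
shift [-0.092 -0.102  0.327] turn -0.0002 curyaw -106.53740148457926
shift [-0.093 -0.099  0.815] turn -0.0002 curyaw -106.53740148457926
[-6.27753264e-01  2.50870534e-01  4.72285071e-03  1.31745439e+00
 -8.23616849e-04 -1.90993077e+00] [ 0.00533888 -0.00489194 -0.99997378]
```

```bash
python3 -m inch '[[0.2,-0.093,-0.1,0.2,0],[0.2,-0.093,-0.1,0.4,0],[0.2,-0.093,-0.1,0.6,0],[0.2,-0.093,-0.099,0.75,0],[0.2,-0.093,-0.099,0.815,0],[0.2,-0.093,-0.099,0.815,0],[-1,-0.093,-0.099,0.815,0],[-1,-0.093,-0.099,0.815,0],[-1,-0.093,-0.099,0.815,0],[-1,-0.093,-0.099,0.815,0],[-1,-0.093,-0.099,0.815,0],[-1,-0.093,-0.099,0.815,0]]' 100; python3 -m inch '[[-1,0,0,-0.1,0],[-1,0,0,-0.3,0],[-1,0,0,-0.5,0],[-1,0,0,-0.7,0],[-1,0,0,-0.8,0],[-1,0,0,-0.8,0]]' 100
python3 - <<'E'
from h import *
s,R=tool();print(s["moment"],R[:,2])
t=viewer.snapshot("top");cv2.imwrite("pics/t8.png",t);cv2.imwrite("pics/s8.png",viewer.snapshot("scene"))
z=s["ee_pos"][2]-.028+.022
m=(t.min(2)>235).astype(np.uint8);m[:190]=0;m[265:]=0;m[:,:380]=0;m[:,500:]=0
c=max(cv2.findContours(m,0,1)[0],key=cv2.contourArea);P=cv2.boxPoints(cv2.minAreaRect(c));W=np.array([ray("top",*p,z) for p in P])
print(cv2.contourArea(c),W.round(4).tolist(),W.mean(0),[np.linalg.norm(W[i]-W[i-1]).round(4) for i in range(4)],[np.degrees(np.arctan2(*(W[i]-W[i-1])[::-1])).round(1) for i in range(4)])
E
```

```text
clock: 26.75
ee_pos: [0.4665, -0.3019, 0.0296]
orientation: [-1.878, 2.516, -0.016]
force: [-1.9, -0.4, 8.2]
gripper_width: 0.0124
gripper_force: 97.5
clock: 27.35
ee_pos: [0.4664, -0.3013, 0.233]
orientation: [-1.876, 2.514, -0.024]
force: [1.5, -1.0, -1.3]
gripper_width: 0.0121
gripper_force: 98.0
[-0.0597312  -0.01764534  0.01031203] [ 0.01268723 -0.00964188 -0.99987303]
1190.0 [[0.434, -0.2111], [0.5416, -0.243], [0.5179, -0.3273], [0.4108, -0.2949]] [ 0.47606559 -0.26907088] [np.float64(0.0869), np.float64(0.1122), np.float64(0.0876), np.float64(0.1118)] [np.float64(74.5), np.float64(-16.5), np.float64(-105.7), np.float64(163.2)]
```

Run:
```python
from h import *
im=cv2.cvtColor(cv2.imread("pics/top0.png"),cv2.COLOR_BGR2GRAY)
a=np.radians(79.5);yd=np.array([np.cos(a),np.sin(a)]);xd=np.array([yd[1],-yd[0]]);c0=np.array([.4955,-.002])
def prof(dirn,oth,offs,z,S):
    r=[]
    for s in S:
        P=np.array([pix("top",[*(c0+dirn*s+oth*o),z]) for o in offs],np.float32)
        r.append(int(cv2.remap(im,P[:,0:1],P[:,1:2],1).mean()))
    return r
S=np.arange(-.09,.091,.003)
print((S*1000).astype(int).tolist())
print("x",prof(xd,yd,np.linspace(-.045,.045,15),.065,S))
print("y+x",prof(yd,xd,np.linspace(.03,.045,6),.065,S))
print("y-x",prof(yd,xd,np.linspace(-.045,-.03,6),.065,S))
print("y clip",prof(yd,xd,np.linspace(-.015,.015,6),.086,S))
for s in(-1,1): print("clip width",s,prof(xd,yd,[s*.079,s*.082],.086,np.arange(-.045,.046,.003)))
```

```text
[-90, -87, -83, -80, -77, -74, -71, -68, -65, -62, -59, -56, -53, -50, -47, -44, -41, -38, -35, -32, -29, -26, -23, -20, -17, -14, -11, -8, -5, -2, 0, 3, 6, 9, 12, 15, 18, 21, 24, 27, 30, 33, 36, 39, 42, 45, 48, 51, 54, 57, 60, 63, 66, 69, 72, 75, 78, 81, 84, 87, 90]
x [211, 211, 211, 209, 207, 203, 198, 196, 194, 190, 185, 189, 202, 238, 252, 251, 253, 253, 253, 253, 253, 253, 253, 253, 253, 253, 253, 253, 253, 253, 253, 253, 253, 253, 253, 253, 253, 253, 253, 253, 253, 253, 253, 253, 253, 254, 249, 153, 150, 243, 233, 223, 225, 225, 225, 224, 223, 223, 224, 223, 222]
y+x [220, 219, 218, 218, 220, 219, 218, 212, 241, 176, 180, 252, 254, 253, 253, 253, 253, 253, 253, 253, 253, 253, 253, 253, 253, 253, 253, 253, 253, 253, 253, 253, 253, 253, 253, 253, 253, 253, 253, 253, 253, 253, 253, 253, 253, 253, 253, 253, 253, 253, 253, 254, 233, 237, 232, 223, 223, 224, 223, 223, 224]
y-x [198, 202, 201, 202, 202, 203, 202, 199, 239, 176, 175, 252, 254, 252, 252, 253, 253, 253, 252, 253, 253, 253, 253, 252, 253, 253, 253, 253, 252, 252, 253, 253, 252, 251, 252, 252, 253, 253, 251, 252, 252, 253, 253, 250, 252, 252, 253, 253, 251, 252, 252, 254, 237, 231, 221, 222, 224, 224, 224, 224, 223]
y clip [224, 223, 224, 227, 212, 163, 128, 116, 170, 217, 148, 227, 255, 253, 253, 253, 253, 253, 253, 253, 253, 253, 253, 253, 253, 253, 253, 253, 253, 253, 253, 253, 253, 253, 253, 253, 253, 253, 253, 253, 253, 253, 253, 253, 253, 253, 253, 253, 253, 253, 253, 254, 236, 206, 133, 98, 132, 188, 221, 223, 222]
clip width -1 [191, 161, 173, 231, 229, 227, 223, 224, 228, 229, 223, 225, 231, 230, 225, 219, 219, 224, 224, 224, 222, 224, 225, 223, 220, 217, 217, 220, 220, 218, 219]
clip width 1 [228, 228, 230, 220, 216, 221, 222, 219, 216, 179, 166, 182, 181, 181, 176, 176, 179, 185, 180, 176, 172, 180, 184, 188, 208, 223, 223, 223, 226, 228, 230]
```

```bash
cat >> h.py <<'E'
def profs(imn,c0,deg,z,dirs,S):
    im=cv2.cvtColor(cv2.imread(imn),cv2.COLOR_BGR2GRAY) if isinstance(imn,str) else cv2.cvtColor(imn,cv2.COLOR_BGR2GRAY)
    a=np.radians(deg);yd=np.array([np.cos(a),np.sin(a)]);xd=np.array([yd[1],-yd[0]]);c0=np.array(c0)
    for nm,d,o,offs in(("x",xd,yd,dirs[0]),("y",yd,xd,dirs[1]),("y2",yd,xd,dirs[2])):
        r=[]
        for s in S:
            P=np.array([pix("top",[*(c0+d*s+o*q),z]) for q in offs],np.float32);r.append(int(cv2.remap(im,P[:,0:1],P[:,1:2],1).mean()))
        print(nm,r)
E
python3 - <<'E'
from h import *
S=np.r_[np.arange(-.075,-.047,.003),np.arange(.048,.082,.003)]
print((S*1000).astype(int).tolist())
D=(np.linspace(.03,.06,6),np.linspace(.025,.045,6),np.linspace(-.045,-.025,6))
profs("pics/t8.png",(.4664,-.3013),73.5,.2254,D,S)
print("original")
profs("pics/top0.png",(.4664,-.3013),73.5,.022,(np.linspace(-.05,.05,9),)+D[1:],S)
E
```

```text
[-75, -72, -68, -65, -62, -59, -56, -53, -50, -47, 48, 51, 54, 57, 60, 63, 66, 69, 72, 75, 78, 81]
x [197, 202, 204, 207, 209, 206, 217, 248, 255, 254, 254, 254, 254, 235, 235, 235, 233, 233, 233, 233, 231, 229]
y [90, 95, 90, 85, 78, 68, 71, 110, 149, 151, 254, 254, 254, 254, 254, 254, 254, 254, 255, 254, 229, 225]
y2 [178, 202, 202, 215, 248, 241, 227, 229, 220, 195, 254, 254, 254, 254, 254, 254, 254, 254, 255, 254, 228, 229]
original
x [188, 187, 187, 186, 184, 197, 236, 254, 253, 252, 253, 253, 228, 215, 218, 218, 219, 220, 219, 219, 220, 221]
y [224, 223, 218, 248, 253, 252, 252, 252, 252, 252, 253, 253, 253, 252, 253, 253, 253, 253, 253, 248, 222, 215]
y2 [196, 192, 193, 240, 254, 253, 252, 252, 252, 252, 253, 253, 252, 253, 253, 253, 253, 253, 254, 246, 227, 224]
```

```bash
python3 -c "
from h import *
plan([.4987,-.0042,.233],np.radians(-100.5));plan([.4987,-.0042,.13],np.radians(-100.5))"
```

```text
shift [-1.174  0.207 -0.024] turn -0.0336 curyaw -106.54283519915877
shift [-1.176  0.21   0.388] turn -0.0336 curyaw -106.54283519915877
```

```bash
python3 -m inch '[[-1,-0.1,0.02,0,-0.01],[-1,-0.25,0.04,0,-0.02],[-1,-0.4,0.07,0,-0.034],[-1,-0.55,0.1,0,-0.034],[-1,-0.7,0.13,0,-0.034],[-1,-0.85,0.15,0,-0.034],[-1,-0.95,0.18,0,-0.034],[-1,-1,0.2,0,-0.034],[-1,-1,0.2,0,-0.034]]' 100; python3 -c "
from h import *
plan([.4987,-.0042,.13],np.radians(-100.5))"
```

```text
shift [-1.176  0.21   0.388] turn -0.0336 curyaw -106.54283519915877time passes only in moves, steps and waits
```

```bash
python3 -m inch '[[-1,-0.1,0.02,0,-0.01],[-1,-0.25,0.04,0,-0.02],[-1,-0.4,0.07,0,-0.034],[-1,-0.55,0.1,0,-0.034],[-1,-0.7,0.13,0,-0.034],[-1,-0.85,0.15,0,-0.034],[-1,-0.95,0.18,0,-0.034],[-1,-1,0.2,0,-0.034],[-1,-1,0.2,0,-0.034]]' 100; echo; python3 -c "
from h import *
print(robot.sense()['clock']);plan([.4987,-.0042,.13],np.radians(-100.5))"
```

```text
clock: 28.35
ee_pos: [0.4871, -0.045, 0.2255]
orientation: [2.013, -2.411, 0.009]
force: [-0.2, -0.1, -0.5]
gripper_width: 0.0122
gripper_force: 97.9

28.35
shift [-0.171 -0.015  0.381] turn 0.0012 curyaw -100.28898902131506
```

```bash
python3 -m inch '[[-1,-0.06,0,0,0.001],[-1,-0.13,-0.01,0,0.001],[-1,-0.171,-0.015,0.05,0.001],[-1,-0.171,-0.015,0.15,0.001],[-1,-0.171,-0.015,0.25,0.001],[-1,-0.171,-0.015,0.33,0.001],[-1,-0.171,-0.015,0.36,0.001],[-1,-0.171,-0.015,0.36,0.001]]' 100; echo
python3 - <<'E'
from h import *
s,R=tool();print(R[:,2]);plan([.4987,-.0042,.0896],np.radians(-100.5))
t=viewer.snapshot("top");cv2.imwrite("pics/t9.png",t);z=s["ee_pos"][2]-.0296+.022
S=np.r_[np.arange(-.099,-.047,.003),np.arange(.048,.1,.003)];print((S*1000).astype(int).tolist())
profs(t,(.4995,.0003),79.5,z,(np.linspace(.03,.06,6),np.linspace(.025,.045,6),np.linspace(-.045,-.025,6)),S)
E
```

```text
clock: 29.15
ee_pos: [0.4988, -0.006, 0.1348]
orientation: [2.005, -2.417, 0.008]
force: [-0.1, -0.6, -0.9]
gripper_width: 0.0124
gripper_force: 97.9

[ 0.00218104 -0.00492708 -0.99998548]
shift [-0.008  0.002  0.181] turn -0.0008 curyaw -100.63656460838614
[-99, -96, -93, -90, -87, -83, -80, -77, -74, -71, -68, -65, -62, -59, -56, -53, -50, -47, 48, 51, 54, 57, 60, 63, 66, 69, 72, 75, 78, 81, 84, 87, 90, 93, 96, 99]
x [217, 217, 217, 217, 217, 217, 217, 214, 206, 197, 201, 218, 217, 212, 214, 234, 240, 237, 136, 133, 130, 125, 123, 123, 124, 125, 126, 126, 124, 120, 116, 114, 112, 119, 112, 100]
y [140, 140, 141, 98, 63, 100, 144, 157, 158, 158, 157, 158, 159, 159, 160, 161, 162, 162, 135, 121, 91, 87, 211, 255, 255, 251, 236, 230, 231, 232, 232, 231, 231, 231, 231, 232]
y2 [103, 111, 114, 117, 119, 121, 123, 126, 127, 127, 128, 128, 130, 132, 132, 133, 132, 133, 243, 254, 254, 254, 254, 254, 254, 252, 230, 224, 228, 229, 229, 229, 228, 227, 226, 226]
```

```bash
python3 -m inch '[[-1,-0.008,0.002,0.05,0],[-1,-0.008,0.002,0.1,0],[-1,-0.008,0.002,0.14,0],[-1,-0.008,0.002,0.16,0],[-1,-0.008,0.002,0.17,0],[-1,-0.008,0.002,0.18,0],[-1,-0.008,0.002,0.18,0]]' 100; python3 -c "
from h import *
print(robot.sense()['moment'])"; python3 -m inch '[[-1,0,0,0.005,0],[-1,0,0,0.01,0],[-1,0,0,0.01,0]]' 100;python3 -c "
from h import *
print(robot.sense()['moment'])"
```

```text
clock: 29.9
ee_pos: [0.5, -0.0037, 0.0914]
orientation: [-2.006, 2.416, -0.012]
force: [-1.4, -1.0, -0.5]
gripper_width: 0.0124
gripper_force: 97.9
[-0.26557402  0.04257488  0.0729466 ]
clock: 30.2
ee_pos: [0.5001, -0.0036, 0.089]
orientation: [-2.006, 2.416, -0.012]
force: [-0.1, -2.1, 1.4]
gripper_width: 0.0122
gripper_force: 98.3
[-0.22915663  0.03251006 -0.02409502]
```

```bash
python3 -m inch '[[-1,0,0,0.008,0],[-1,0,0,0.016,0],[-1,0,0,0.016,0]]' 100; python3 -m inch '[[-1,0,0,0.008,0],[-1,0,0,0.016,0],[-1,0,0,0.016,0]]' 100; python3 -m inch '[[-1,0,0,0.008,0],[-1,0,0,0.016,0],[-1,0,0,0.016,0]]' 100
```

```text
clock: 30.5
ee_pos: [0.5004, -0.0036, 0.085]
orientation: [-2.006, 2.416, -0.012]
force: [0.0, -2.1, 3.6]
gripper_width: 0.0125
gripper_force: 98.8
clock: 30.8
ee_pos: [0.5001, -0.0037, 0.0806]
orientation: [-2.006, 2.417, -0.011]
force: [1.9, -3.6, -0.2]
gripper_width: 0.0121
gripper_force: 98.2
clock: 31.1
ee_pos: [0.4997, -0.0035, 0.0768]
orientation: [-2.007, 2.416, -0.01]
force: [0.3, -2.0, 5.0]
gripper_width: 0.012
gripper_force: 98.8
```

```bash
python3 -m inch '[[-1,0,0,0.008,0],[-1,0,0,0.012,0],[-1,0,0,0.012,0]]' 100; python3 -m inch '[[-1,0,0,0.006,0],[-1,0,0,0.012,0],[-1,0,0,0.012,0]]' 100; python3 -c "
from h import *
s,R=tool();print(s['force'],s['moment'],R[:,2])"
```

```text
clock: 31.4
ee_pos: [0.4998, -0.0035, 0.0767]
orientation: [-2.006, 2.415, -0.012]
force: [-12.2, -1.4, 42.3]
gripper_width: 0.0123
gripper_force: 104.2
clock: 31.7
ee_pos: [0.4999, -0.0035, 0.0766]
orientation: [-2.005, 2.414, -0.015]
force: [-25.1, -0.9, 78.6]
gripper_width: 0.012
gripper_force: 109.7
[-25.13189652  -0.94656176  78.61501945] [-0.21613543  5.50168172  0.06390263] [ 0.00912947 -0.00457064 -0.99994788]
```

It stops hard at 47 mm, which is fully home, with 79 N applied. I'll ease to a firm 40–50 N without letting go, and use the last picture to verify.

```bash
python3 -m inch '[[-1,0,0,-0.004,0],[-1,0,0,-0.009,0],[-1,0,0,-0.009,0]]' 100
python3 - <<'E'
from h import *
s=viewer.snapshot("scene");t=viewer.snapshot("top")
u,v=pix("scene",(.49,0,.06)).astype(int)
a=cv2.resize(s[v-30:v+35,u-45:u+45],(720,520),interpolation=2)[:330]
b=cv2.resize(t[175:255,225:405],(720,320),interpolation=2)[:265]
cv2.imwrite("pics/fin.png",np.vstack([a,b]));print(robot.sense()["force"])
E
```

```text
clock: 32.0
ee_pos: [0.4998, -0.0035, 0.0766]
orientation: [-2.005, 2.415, -0.013]
force: [-16.0, -1.4, 51.0]
gripper_width: 0.0126
gripper_force: 105.7
[-15.61980994  -0.48131581  52.26783725]
```

View pics/fin.png

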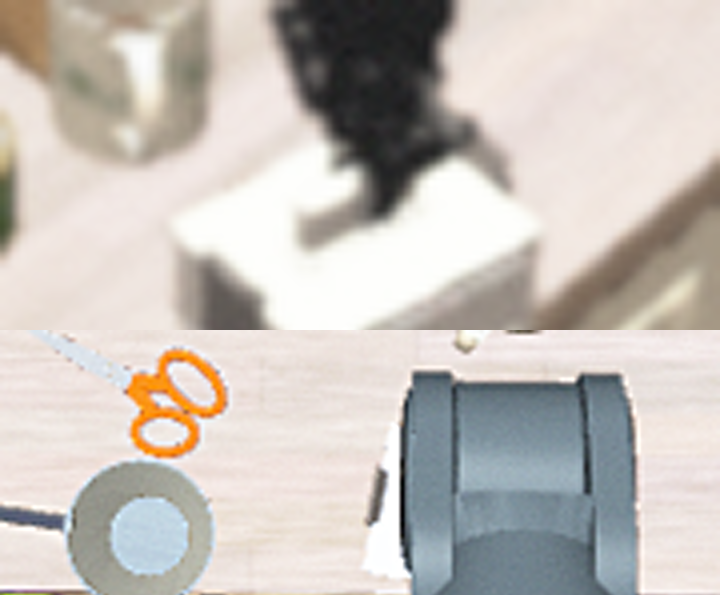

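The lid sits flush on the box, with the left clip over its edge at (375,495) in the lower crop. The pan stands upright and empty at (140,535), and the scissors haven't moved. I'm handing in while pressing with about 52 N.

```bash
python3 -c "
from plant import robot
print(robot.sign_off())"
```

```text
the job is handed in; nothing more can be done
None
```

I handed the job in at 32 s: all three walnuts are in the box, the empty pan is upright on the worktop, and the lid is fully home at 47 mm, still held down with about 52 N (it briefly reached 79 N); only the left clip was visible in the last picture, so the right one snapping over is inferred from the height.

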